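Move the charged battery from the charger to the cordless chopper

TASK

The battery pack in the charger is full: press the charger's orange catch so that the pack springs out, then draw it off the rails and slide it gently into the white cordless chopper's battery bay until it is fully home and its catch has clicked up behind it. Do not force anything, let go of the pack when it is locked, and leave the other things on the worktop where they are.

Things in the scene. Friction and masses are not known exactly. Their poses are not given: they have to be found in the camera images.
- battery: Battery pack 80 (x) x 76 (y) x 52 (z) mm, about 0.25 kg: smooth black foot plate 80 x 76 x 8 mm, its side edges run under the rails; blue body 78 x 60 mm, 6 to 24 mm high; black grip rib on top. Origin: centre of the underside. +x is the nose, which enters a bay first; -x the tail (four green dots), behind which the catch clicks. At the start it is locked in the charger.
- battery_rib (a point): Centre of the pack's rubber grip rib, 39 mm above the pack's underside. The rib is 48 (x) x 16 (y) mm and reaches from 24 to 52 mm above the underside: pinch it across y from above. A push at the rib acts well above the plunger (17 mm up), so the pack tends to tip nose down and bind on bed and rails: let the hand yield up, down and sideways, or ease off and push again.
- charger: Black charger, fixed, 222 x 98 mm, square back box 52 mm high. Origin: on the worktop, below the locked pack's centre; packs slide in along its +x, z up. Bed for the pack 30 mm above the worktop, from x = -48 mm to the back wall at 56 mm. When the catch is pressed, a spring plunger pushes the pack out to about x = -16 mm, over the catch; there it stays, still under the lips.
- charger_mouth (a point): Front end of the charger's rails, mid-way between them, on the bed (12 mm in front of the origin, 30 mm high). From here inward the rails' inner walls stand 39.5 mm to each side; lips overhang the pack's foot 11 mm above the bed (tops at 16 mm, inner edges 33.5 mm to each side). In front, guide walls without lips flare out over 24 mm. A pack lifts off only when its nose is in front of here.
- charger_tab (a point): Centre of the top of the charger's orange press tab (34 x 36 mm), 92 mm in front of the charger's origin, 24 mm above the worktop; it moves down with the catch. Press it near its middle or front: the pack springs out to 35 mm from this point. Packs slide above the tab.
- charger_catch (a joint): Travel of the charger's catch, m: 0 up (locking), 0.010 fully down. The pack is free at about 0.008. With the spring-loaded pack leaning on it, pressing may take 2 to 8 N, and it ends at a hard stop; more than 35 N breaks it.
- chopper: White chopper drive unit, fixed: round motor housing (95 mm across, 74 mm high, small coupling on top to 87 mm) behind a battery bay. Origin, axes, bed, rails, back wall and catch with orange tab as the charger's, but the latch carriage with catch and plunger is clamped somewhere along the bay: the locked pack's centre lies anywhere from x = -10 to +10 mm, to be found by feel.
- chopper_mouth (a point): Front end of the bay's rails, as charger_mouth. Set the pack on the bed with its nose in front of here, then slide. The plunger meets the nose some 16 mm before the locked position, resisting with 3 to 6 N plus friction; the catch rises at the locked position; 4 mm on is a hard stop, reached with 15 to 20 N along the bay. Over 40 N between pack and chopper or charger does damage.
- chopper_catch (a joint): Travel of the chopper's catch, m: 0 up, 0.010 fully down. While a pack stands over it, it is held down (about 0.007); when the pack is fully home it snaps up to 0 behind the tail, and the pack, let go, is pushed back against it. Light spring, up to 2 N.
- beaker: Bystander: upturned clear beaker with a black rim, 80 mm wide, 98 mm high. Origin: centre of the underside.
- lemon_a: Bystander: lemon, 78 x 55 x 56 mm. Origin: centre of the underside.
- lemon_d: Bystander: another lemon, 72 x 57 x 58 mm. Origin: centre of the underside.
- salt: Bystander: salt shaker, 44 mm wide, 90 mm high. Origin: centre of the underside.
- spice_tin: Bystander: dark spice tin with black lid, 69 mm wide, 70 mm high. Origin: centre of the underside.
- spice_jar: Bystander: spice jar with a yellow cap, 42 mm wide, 96 mm high. Origin: centre of the underside.
Mind the look-alikes: they are no part of the job. Of the things that look like the charger, the larger one is meant.

How it is judged (in metres and radians):
On the way, in this order (a step that is already met when the one before it is completed fails the run):
1. the charger's catch is pressed down and the pack springs out along the rails (x of battery in the frame of charger below -0.008 m and z of battery in the frame of charger below 0.036 m), for 0.1 s.
2. the pack is off the charger's rails and above them (z of battery in the frame of charger above 0.05 m), for 0.1 s.
At the end, for the whole second after the job is handed in: The pack stands in the chopper's bay, under the rails (centre within 16 mm of the bay's origin along the slide, within 4 mm across, underside 26 to 35 mm above the worktop), the chopper's catch is up behind it (less than 2 mm of travel), and the pack is let go and at rest (x of battery in the frame of chopper between -0.016 and 0.016 m and y of battery in the frame of chopper between -0.004 and 0.004 m and z of battery in the frame of chopper between 0.026 and 0.035 m and value of joint chopper_catch below 0.002 m and contact force between battery and the fingers below 0.1 N and linear speed of battery below 0.01 m/s); the robot touches nothing.
It fails at once if more than 40 N between the pack and the chopper (contact force between battery and chopper above 40 N).
It fails at once if more than 40 N between the pack and the charger (contact force between battery and charger above 40 N).
It fails at once if more than 35 N of the gripper on the charger or its catch (contact force between the fingers and charger above 35 N).
It fails at once if more than 35 N of the gripper on the chopper (contact force between the fingers and chopper above 35 N).
It fails at once if a bystander is moved by more than 30 mm (distance of any of beaker, lemon_a, lemon_d, salt, spice_tin, spice_jar from where it was at the start of the episode above 0.03 m).
It also fails if it takes over 64 s, if anything falls off the work surface, if the arm or the gripper's body presses on something with over 40 N, if the wrist force passes 120 N, or if a joint passes its speed limit or range.

ROBOT

A 6-joint arm with a two-finger parallel gripper is mounted at the origin on a cart in front of the work surface, level with it; the furniture and walls round the work are solid. World frame = base frame: x ahead of the robot, y to its left, z up, the work surface at z = 0. Lengths are in mm, angles in rad, forces in N, time in s.
With the tool pointing down it reaches from about 300 to 775 mm from the base axis. Payload 14.6 kg.
Tool frame: the origin (TCP) lies at the centre of the arm's flange, where the gripper is bolted on; the fingertips stand 199 mm ahead of it and the grasp point (between the pads) lies 180 mm ahead of it; z points along the fingers, y is the line along which they close (so a half turn about z gives the same grasp; the last joint's range is limited). The gripper opens to 94 mm and grips with 3 to 60 N. Pads are 16 mm wide; open, the fingers measure 119 mm over their backs; the gripper's body (75 mm by 177 mm) begins 78 mm behind the grasp point.
Start: joints at [1.185, 0.3, 1.521, -0, 1.321, -0.067], TCP at [172.383, 522.279, 404.646] pointing down, gripper open.
Joint ranges: [-3.03, 3.03], [-0.79, 2.21], [0.23, 2.52], [-1.04, 4.18], [0, 3.07], [-2.55, 2.55]. Speed limits (rad/s): [2.22, 2.22, 2.57, 3.14, 3.14, 3.14].

INTERFACE

Orientations are given as [roll, pitch, yaw] about the fixed x, y, z axes, in that order (R = Rz(yaw) Ry(pitch) Rx(roll)).
In Python, from cell import manip, optics, workorder gives the robot as it stands.
- The arm moves only by the tool step_arm, never from a script. Its argument "increments" is a list that holds one entry, the list of rows, each a list of 7 numbers: the turn, a rotation vector about the tool's x, y, z as a fraction of full scale, then the shift along the tool's x, y, z as a fraction of full scale, then the closure, from -1 (fully open) to 1 (shut). In form: [[[wx, wy, wz, tx, ty, tz, fingers], ...]]. A call has 1 to 5 rows; each row shifts and turns the commanded pose from where the row before left it, along the tool's axes as they then stand; what a row does not reach is not made up. Full scale, the value 1, is 40 mm for a shift and 45 degrees for a turn. A row lasts 1/10 s, in which the tool goes at most 50 mm and 8.59 degrees, less where a joint would pass 70% of its speed; a pose out of reach is approached as far as the arm can. A call with a number of a shift or a turn outside -1 to 1 is refused whole. A call with a gripper value outside its range is refused whole. The fingers move at their own pace and stop on an object; "newtons" is the grip in N (left out, the last holds). Time passes only in rows, so rows that do not move let the fingers close. It gives the time, the measured TCP pose, the force, the opening and the grip force at its end, in the units of the state.
- manip.read_state(): the state, without advancing time (a new reading comes with each control period).
- optics.camera(name): name is "scene" or "top" or "wrist"; returns a dict with "frame" (384x512x3 uint8, red, green, blue), "range_z" (384x512 float32, mm along the optical axis (not along the pixel's ray), 0 where there is no reading), "mtx" (3x3 intrinsics, pixels), "cam_to_world" (4x4, takes a point from camera to world coordinates). Camera axes: x right, y down, z forward; pixel columns grow to the right and rows downward; lengths in mm; the calibration is good to about 2 mm. A picture is of the moment at which its call begins.
- workorder.sign_off(): hands the job in; it is judged then, once.
The state is a dict: "clock": time; "joints": joint angles; "qd": joint speeds; "effort": joint torques, N m; "eef_pos": TCP position; "eef_rot": TCP orientation; "wrist_force": force on the tool from outside, world axes, zero at the start; "moment": the same for the moment, N m; "finger_gap": finger opening in mm; "finger_force": force on a finger pad.
Only numpy, scipy, OpenCV 4.12 (cv2) and the standard library are available. Lean on these libraries where they do the work, as an engineer would, in place of code of your own. Each camera call takes 0.05 s, during which the arm holds its last target. There are 200 camera calls.

## Working session

There is one attempt and no reset: what is moved stays moved. The work goes in short steps, Python scripts to look and compute and a tool call to move; the robot and the scene stay as the last step left them, time stands still between calls to the robot, and variables do not carry over. Pictures are saved under pics/ and viewed, at most 10 in all, crops included, and the job is handed in when it is done.

Besides the shell and the picture viewer there is one more tool, called after ">>>" as name([rows], argument=value, ...), one row to a line, values as JSON. step_arm: Moves the arm, as the interface text tells. Its arguments: {"type":"object","properties":{"increments":{"type":"array","items":{"type":"array","items":{"type":"array","items":{"type":"number"}}}},"newtons":{"type":"number"}},"required":["increments"]}

```bash
mkdir -p pics; cat > h.py <<'E'
import numpy as np, cv2
from cell import manip, optics, workorder
def snap(n,save=None):
    c=optics.camera(n)
    if save: cv2.imwrite('pics/'+save,c['frame'][:,:,::-1])
    np.savez(''+n+'.npz',**c)
    return c
def pts(c):
    K=np.array(c['mtx']);T=np.array(c['cam_to_world']);z=c['range_z']
    v,u=np.mgrid[0:z.shape[0],0:z.shape[1]]
    P=np.stack([(u-K[0,2])/K[0,0]*z,(v-K[1,2])/K[1,1]*z,z],-1)
    return P@T[:3,:3].T+T[:3,3]
def ray(c,u,v,h):
    K=np.array(c['mtx']);T=np.array(c['cam_to_world'])
    d=T[:3,:3]@np.array([(u-K[0,2])/K[0,0],(v-K[1,2])/K[1,1],1]);o=T[:3,3]
    return o+d*(h-o[2])/d[2]
E
python3 - <<'E'
from h import *
a=snap('top','top0.png');b=snap('scene','scene0.png')
print(manip.read_state())
for c in(a,b): print(c['mtx'],c['cam_to_world'])
E
```

```text
{'clock': 0.1, 'joints': array([ 1.18541621e+00,  3.00435812e-01,  1.52149745e+00, -6.85280129e-06,
        1.32068468e+00, -6.65738892e-02]), 'qd': array([ 0.00089727, -0.00077429, -0.00359037,  0.00107033, -0.00015814,
       -0.00082363]), 'effort': array([ 9.04480257e-04, -5.32647157e+01, -3.53282189e+01,  7.08872708e-02,
        2.35205685e-02, -9.26829762e-05]), 'eef_pos': array([172.37048058, 522.27093233, 404.14095592]), 'eef_rot': array([-3.14056920e+00, -6.15836528e-05,  2.82278809e+00]), 'wrist_force': array([-0.83437213,  0.31585785,  0.1402491 ]), 'moment': array([0.0043189 , 0.03646455, 0.01694287]), 'finger_force': 0.0, 'finger_gap': 93.96484468813692}
[[355.40056351   0.         247.72826753]
 [  0.         355.40056351 190.77573468]
 [  0.           0.           1.        ]] [[ 5.68951492e-03 -9.96521350e-01  8.31434257e-02  4.37208779e+02]
 [-9.99969589e-01 -6.11322208e-03 -4.84240836e-03 -1.79266661e+01]
 [ 5.33383754e-03 -8.31133463e-02 -9.96525826e-01  1.08927389e+03]
 [ 0.00000000e+00  0.00000000e+00  0.00000000e+00  1.00000000e+00]]
[[448.77152131   0.         245.78301974]
 [  0.         448.77152131 186.55239544]
 [  0.           0.           1.        ]] [[ 8.36476269e-01 -3.39379364e-01  4.30266312e-01 -1.45352023e+02]
 [-5.47825863e-01 -5.37833834e-01  6.40797621e-01 -1.01561625e+03]
 [ 1.39382907e-02 -7.71723017e-01 -6.35806032e-01  1.06648403e+03]
 [ 0.00000000e+00  0.00000000e+00  0.00000000e+00  1.00000000e+00]]
```

View pics/top0.png

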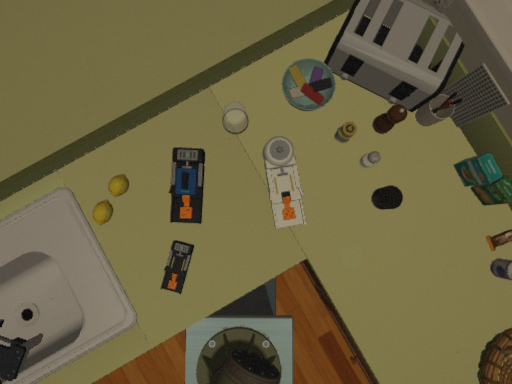

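View pics/scene0.png

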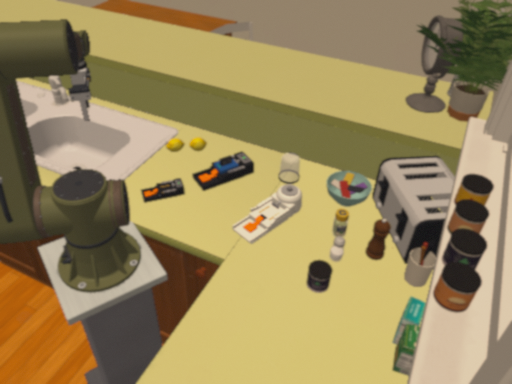

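The top view shows two charger-like things: a large one at (187,185) holding the blue pack and a small empty one at (178,267). The large one fits because it's bigger and holds the pack. The white chopper is at (285,185). I'll measure now and confirm with one crop.

```bash
python3 - <<'E'
from h import *
a=dict(np.load('top.npz'));b=dict(np.load('scene.npz'))
cv2.imwrite('pics/crop0.png',cv2.resize(a['frame'][125:305,150:330][:,:,::-1],(600,600),interpolation=cv2.INTER_CUBIC))
for n,c in(('top',a),('scene',b)):
    P=pts(c);hsv=cv2.cvtColor(c['frame'],cv2.COLOR_RGB2HSV)
    for col,lo,hi in(('orange',(5,180,120),(16,255,255)),('blue',(100,100,50),(125,255,255))):
        m=cv2.inRange(hsv,lo,hi);k,l,s,ce=cv2.connectedComponentsWithStats(m)
        for i in range(1,k):
            if s[i,4]<25: continue
            q=P[l==i]; md=np.median(q,0)
            if not(200<md[0]<800 and -300<md[1]<400): continue
            r=cv2.minAreaRect(np.argwhere(l==i)[:,::-1].astype(np.float32))
            print(n,col,s[i],ce[i].round(1),md.round(0),'ctr',((q.min(0)+q.max(0))/2).round(0),[np.round(x,1) for x in r])
# outlines by height from top depth
P=pts(a);
for nm,(u0,u1,v0,v1) in dict(charger=(165,212,140,228),chopper=(258,312,130,235)).items():
    q=P[v0:v1,u0:u1].reshape(-1,3);q=q[(q[:,2]>15)&(q[:,2]<120)]
    r=cv2.minAreaRect(q[:,:2].astype(np.float32));print(nm,r,len(q))
E
```

```text
top orange [180 195  12  23 195] [185.4 207.8] [470. 163.  25.] ctr [474.  81. 553.] [array([185.5, 206. ]), array([22., 11.]), np.float64(90.0)]
top orange [283 196  12  24 182] [287.7 208.9] [ 469. -142.   24.] ctr [474. -90. 553.] [array([287.5, 207.3]), array([22.5, 10.7]), np.float64(80.5)]
top orange [168 274   9  15  86] [172.4 281.7] [253. 197.  17.] ctr [257. 199.  18.] [array([172.9, 280.8]), array([ 7.3, 14.9]), np.float64(18.4)]
top blue [175 168  22  27 383] [185.8 181. ] [551. 152.  54.] ctr [552. 160.  59.] [array([185.4, 181.2]), array([20.3, 25.9]), np.float64(2.7)]
scene orange [198 169  20  13 138] [207.8 175.6] [473. 162.  24.] ctr [ 183. -406.  537.] [array([208.2, 175.6]), array([ 8.3, 19.8]), np.float64(66.8)]
scene orange [144 188  14   9  76] [150.2 192.2] [255. 198.  16.] ctr [257. 206.  18.] [array([150.6, 192.3]), array([ 5.9, 14.1]), np.float64(74.7)]
scene orange [245 216  19  16 109] [253.6 223.8] [ 469. -144.   26.] ctr [ 479. -145.   30.] [array([254.3, 222.3]), array([ 7.8, 19.8]), np.float64(45.0)]
scene blue [214 159  25  15 152] [225.7 166.2] [538. 142.  54.] ctr [ 230. -414.  548.] [array([225.7, 164.4]), array([12.1, 22.4]), np.float64(63.4)]
charger ((541.9069213867188, 159.69601440429688), (98.18771362304688, 222.10012817382812), 86.98673248291016) 1922
chopper ((553.6192016601562, -127.33578491210938), (266.6004333496094, 99.50428009033203), 10.389388084411621) 2273
```

View pics/crop0.png

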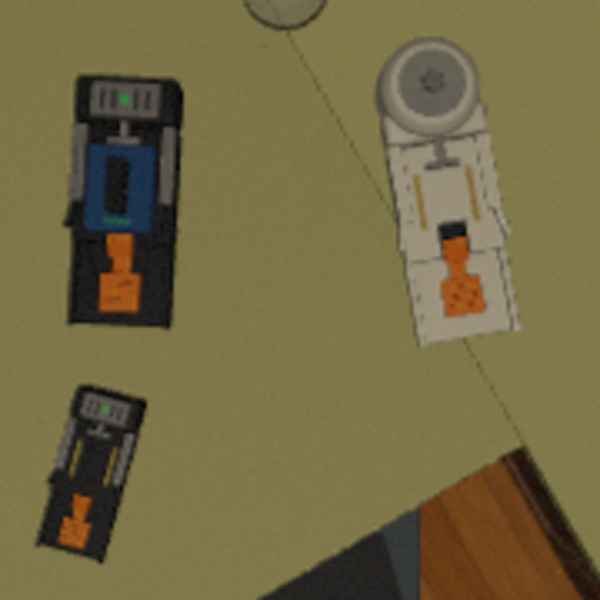

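The crop confirms the large charger at crop (125,200), holding the blue pack. The look-alike is the small charger at crop (90,475). The chopper is at crop (450,200), with its tab near (462,290). Charger yaw is about -3° and chopper yaw about +10.4°. Next I move over the tab with the fingers shut.

>>> step_arm([
  [[0, 0, -0.17, 0, 0, 0, 1], [0, 0, -0.17, 0, 0, 0, 1], [0, 0, 0, -0.79, -0.86, 0, 1], [0, 0, 0, -0.79, -0.86, 0, 1], [0, 0, 0, -0.79, -0.86, 0, 1]],
], newtons=20)

```text
clock: 0.6
eef_pos: [262.3, 413.0, 404.3]
eef_rot: [-3.141, -0.0, 3.091]
wrist_force: [1.5, 1.2, -0.2]
finger_gap: 57.5
finger_force: 0.0
```

>>> step_arm([
  [[0, 0, 0, -0.79, -0.86, 0, 1], [0, 0, 0, -0.79, -0.86, 0, 1], [0, 0, 0, -0.79, -0.86, 0, 1], [0, 0, 0, -0.79, -0.86, 0, 1], [0, 0, 0, -0.79, -0.86, 0, 1]],
])

```text
clock: 1.1
eef_pos: [411.4, 232.7, 404.6]
eef_rot: [-3.142, -0.0, 3.09]
wrist_force: [0.6, 0.6, 0.6]
finger_gap: 17.6
finger_force: 0.0
```

```bash
python3 - <<'E'
from h import *
c=snap('wrist','w0.png');print(c['cam_to_world'].round(2),c['mtx'].round(1));print(manip.read_state()['eef_pos'])
E
```

```text
[[ 5.0000e-02  9.6000e-01  2.6000e-01  3.3446e+02]
 [ 1.0000e+00 -5.0000e-02 -1.0000e-02  2.3636e+02]
 [-0.0000e+00  2.7000e-01 -9.6000e-01  3.8612e+02]
 [ 0.0000e+00  0.0000e+00  0.0000e+00  1.0000e+00]] [[311.9   0.  255. ]
 [  0.  311.9 190.2]
 [  0.    0.    1. ]]
[414.51375434 228.78776386 404.44601065]
```

View pics/w0.png

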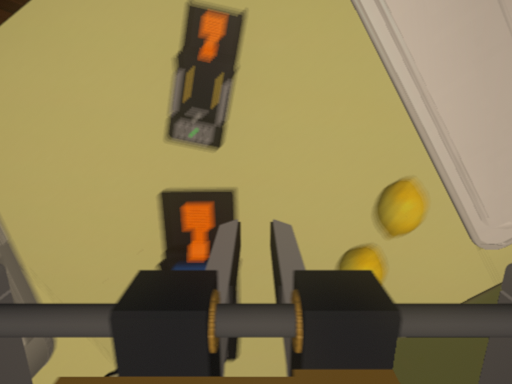

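The wrist view shows the charger tab at about (198,217). The charger's front edge is at row 190 (columns 163–237), and the small look-alike is at the top left.

```bash
python3 - <<'E'
from h import *
c=snap('wrist');P=pts(c)
print(manip.read_state()['eef_pos'])
hsv=cv2.cvtColor(c['frame'],cv2.COLOR_RGB2HSV)
m=cv2.inRange(hsv,(5,180,120),(16,255,255));k,l,s,ce=cv2.connectedComponentsWithStats(m)
for i in range(1,k):
    if s[i,4]>200:
        q=P[l==i];print(s[i],ce[i].round(1),np.median(q,0).round(1))
        # rows width
        for v in range(s[i,1],s[i,1]+s[i,3],3):
            w=np.where(l[v]==i)[0]; print(v,w.min(),w.max(),ray(c,(w.min()+w.max())/2,v,24).round(1),P[v,int(w.mean())].round(1))
E
```

```text
[412.95795258 230.98279604 404.34601792]
[207   4  27  49 845] [218.5  25.8] [253.1 197.   17.7]
4 212 213 [235.6 193.7  24. ] [231.5 191.6   9.7]
7 210 226 [238.7 199.1  24. ] [236.6 198.4  16.3]
10 210 233 [241.7 202.5  24. ] [240.2 201.5  18.6]
13 209 232 [244.4 201.2  24. ] [243.  200.2  18.6]
16 209 232 [247.2 201.   24. ] [245.4 199.8  16.8]
19 209 231 [250.  200.2  24. ] [248.4 199.7  17.5]
22 208 231 [252.8 199.5  24. ] [251.  198.3  16.5]
25 208 230 [255.6 198.7  24. ] [254.1 198.1  17.6]
28 212 230 [258.5 200.6  24. ] [257.1 200.   17.5]
31 213 229 [261.4 200.3  24. ] [259.6 198.5  15.7]
34 213 223 [264.1 196.9  24. ] [262.1 196.   14.2]
37 210 222 [266.9 194.6  24. ] [265.2 193.7  15.6]
40 209 223 [269.8 194.3  24. ] [269.4 194.1  22.2]
43 208 222 [272.6 193.   24. ] [272.7 193.   24.2]
46 207 221 [275.5 191.7  24. ] [275.6 191.7  24.6]
49 207 221 [278.5 191.4  24. ] [278.9 191.7  26.5]
52 217 220 [281.7 196.   24. ] [282.1 195.8  27.2]
[ 189  198   31   58 1298] [204.3 222.4] [470.5 162.1  25.8]
198 190 217 [443.8 163.9  24. ] [445.3 162.3  18.8]
201 189 218 [447.6 163.5 
[... 262 characters left out ...]
4. ] [466.7 162.3  24.5]
219 190 219 [470.9 162.5  24. ] [469.8 162.4  26.8]
222 190 219 [474.8 162.1  24. ] [474.5 161.6  24.6]
225 199 211 [478.8 162.3  24. ] [479.2 162.2  23.1]
228 199 212 [482.8 162.6  24. ] [483.4 161.7  22.5]
231 199 212 [486.8 162.2  24. ] [487.4 161.3  22.5]
234 199 212 [490.9 161.8  24. ] [491.6 160.8  22.1]
237 197 213 [494.9 160.8  24. ] [495.2 160.6  23.4]
240 196 213 [498.9 159.7  24. ] [495.6 160.6  31.4]
243 196 213 [503.  159.3  24. ] [498.5 160.7  33.9]
246 196 213 [507.2 158.9  24. ] [501.5 160.8  35.9]
249 196 213 [511.3 158.5  24. ] [504.8 160.7  37.5]
252 196 213 [515.5 158.1  24. ] [508.7 160.3  37.7]
255 197 207 [519.5 154.5  24. ] [512.1 157.7  38.6]
```

>>> step_arm([
  [[0, 0, 0, -0.58, -0.82, 0, 1], [0, 0, 0, -0.58, -0.82, 0.4, 1], [0, 0, 0, 0, 0, 0.9, 1], [0, 0, 0, 0, 0, 0.9, 1], [0, 0, 0, 0, 0, 0.9, 1]],
])

```text
clock: 1.7
eef_pos: [453.2, 166.5, 279.3]
eef_rot: [3.141, -0.0, 3.09]
wrist_force: [1.3, 0.1, -0.0]
finger_gap: 0.6
finger_force: 0.0
```

>>> step_arm([
  [[0, 0, 0, 0, 0, 0.8, 1], [0, 0, 0, 0, 0, 0.2, 1], [0, 0, 0, 0, 0, 0, 1]],
])

```text
clock: 2.0
eef_pos: [453.4, 166.8, 240.2]
eef_rot: [-3.141, -0.002, 3.09]
wrist_force: [-0.0, -0.5, 1.0]
finger_gap: 0.3
finger_force: 0.0
```

>>> step_arm([
  [[0, 0, 0, -0.05, -0.08, 0.2, 1], [0, 0, 0, 0, 0, 0.1, 1], [0, 0, 0, 0, 0, 0.05, 1], [0, 0, 0, 0, 0, 0.05, 1], [0, 0, 0, 0, 0, 0.05, 1]],
])

```text
clock: 2.5
eef_pos: [455.5, 163.2, 222.9]
eef_rot: [3.141, 0.001, 3.09]
wrist_force: [-1.0, 0.3, 2.8]
finger_gap: 0.8
finger_force: 1.3
```

>>> step_arm([
  [[0, 0, 0, 0, 0, 0.05, 1], [0, 0, 0, 0, 0, 0.05, 1], [0, 0, 0, 0, 0, 0.05, 1], [0, 0, 0, 0, 0, 0, 1]],
])

```text
clock: 2.9
eef_pos: [455.4, 163.2, 216.4]
eef_rot: [-3.142, 0.0, 3.09]
wrist_force: [1.4, 0.9, 2.2]
finger_gap: 0.3
finger_force: 0.7
```

>>> step_arm([
  [[0, 0, 0, 0, 0, 0.05, 1], [0, 0, 0, 0, 0, 0.04, 1], [0, 0, 0, 0, 0, 0, 1], [0, 0, 0, 0, 0, 0, 1]],
])

```text
clock: 3.3
eef_pos: [455.4, 163.2, 213.2]
eef_rot: [3.142, 0.0, 3.09]
wrist_force: [-1.6, 0.3, 6.2]
finger_gap: 0.5
finger_force: 2.8
```

```bash
python3 - <<'E'
from h import *
print(manip.read_state()['wrist_force'])
c=snap('scene');P=pts(c);hsv=cv2.cvtColor(c['frame'],cv2.COLOR_RGB2HSV)
a=dict(np.load('scene.npz'))
m=cv2.inRange(hsv,(100,100,50),(125,255,255))[150:185,205:250]
print(cv2.connectedComponentsWithStats(m)[2:])
E
```

```text
[-1.57622048  0.29291382  6.18516218]
(array([[   0,    0,   45,   35, 1455],
       [  10,   11,   20,   14,  120]], dtype=int32), array([[22.20618557, 16.91890034],
       [19.5       , 17.98333333]]))
```

```bash
python3 - <<'E'
from h import *
c=snap('top');s=dict(np.load('scene.npz'))
f=cv2.resize(c['frame'][130:240,140:240],(500,550),interpolation=cv2.INTER_CUBIC)
g=cv2.resize(s['frame'][140:200,190:270],(300,225),interpolation=cv2.INTER_CUBIC)
o=np.zeros((550,800,3),np.uint8);o[:,:500]=f;o[:225,500:]=g
cv2.imwrite('pics/p1.png',o[:,:,::-1])
E
```

```text
(no output)
```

View pics/p1.png

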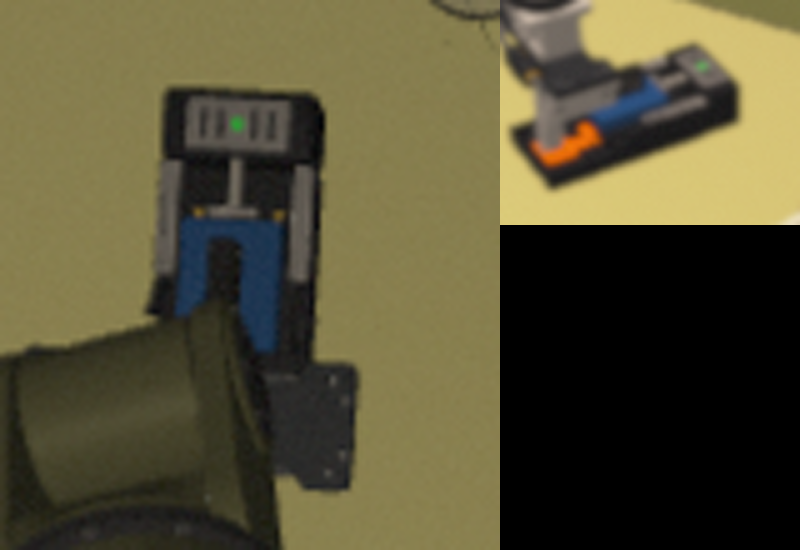

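The view shows the pack has sprung out: there is now a gap between its nose (crop row 215) and the charger's back box, with the plunger visible. Next I lift, open and move over the rib.

>>> step_arm([
  [[0, 0, 0, 0, 0, -1, 1], [0, 0, 0, 0, 0, -1, -1], [0, 0, 0, -0.4, 0.0, -0.2, -1], [0, 0, 0, -0.8, 0, 0, -1], [0, 0, 0, -0.8, 0, 0, -1]],
])

```text
clock: 3.9
eef_pos: [536.1, 159.0, 301.5]
eef_rot: [3.141, 0.001, 3.09]
wrist_force: [0.4, 0.1, -0.7]
finger_gap: 28.9
finger_force: 0.0
```

>>> step_arm([
  [[0, 0, 0, 0, 0, 0, -1], [0, 0, 0, 0, 0, 0, -1], [0, 0, 0, 0, 0, 0, -1], [0, 0, 0, 0, 0, 0, -1]],
])

```text
clock: 4.3
eef_pos: [534.6, 159.2, 301.1]
eef_rot: [-3.142, -0.0, 3.09]
wrist_force: [0.1, 0.2, 0.2]
finger_gap: 61.1
finger_force: 0.0
```

```bash
python3 - <<'E'
from h import *
print(manip.read_state()['eef_pos'])
c=snap('wrist','w1.png')
hsv=cv2.cvtColor(c['frame'],cv2.COLOR_RGB2HSV);P=pts(c)
m=cv2.inRange(hsv,(100,100,40),(125,255,255))
for v in range(150,384,8):
    w=np.where(m[v])[0]
    if len(w)>5: 
        d=np.where(np.diff(w)>8)[0]
        print(v,w.min(),w.max(),[(w[i],w[i+1]) for i in d],ray(c,w.min(),v,54).round(0)[:2],ray(c,w.max(),v,54).round(0)[:2],[(ray(c,w[i],v,82).round(0)[:2],ray(c,w[i+1],v,82).round(0)[:2]) for i in d][:2])
E
```

```text
[534.62946772 159.17595697 301.10768633]
166 217 294 [] [500. 132.] [503. 190.] []
174 217 294 [] [506. 132.] [509. 189.] []
182 217 294 [(np.int64(247), np.int64(264))] [513. 131.] [516. 189.] [(array([507., 155.]), array([507., 166.]))]
190 217 294 [(np.int64(244), np.int64(267))] [519. 131.] [522. 189.] [(array([512., 153.]), array([513., 168.]))]
198 218 294 [(np.int64(243), np.int64(268))] [525. 131.] [528. 189.] [(array([518., 152.]), array([519., 168.]))]
206 218 293 [(np.int64(244), np.int64(267))] [532. 130.] [535. 188.] [(array([523., 152.]), array([524., 168.]))]
214 218 293 [(np.int64(243), np.int64(269))] [538. 130.] [541. 188.] [(array([529., 151.]), array([530., 169.]))]
222 219 293 [(np.int64(244), np.int64(268))] [545. 130.] [548. 188.] [(array([535., 151.]), array([536., 168.]))]
230 219 293 [(np.int64(243), np.int64(269))] [552. 130.] [554. 188.] [(array([541., 150.]), array([542., 168.]))]
238 219 293 [(np.int64(244), np.int64(268))] [558. 129.] [561. 188.] [(array([547., 151.]), array([548., 167.]))]
246 220 293 [(np.int64(245), np.int64(267))] [565. 129.] [568. 188.] [(array([553., 151.]), array([554., 166.]))]
254 221 290 [(np.int64(247), np.int64(265))] [572. 130.] [575. 185.] [(array([559., 152.]), array([560., 165.]))]
```

View pics/w1.png

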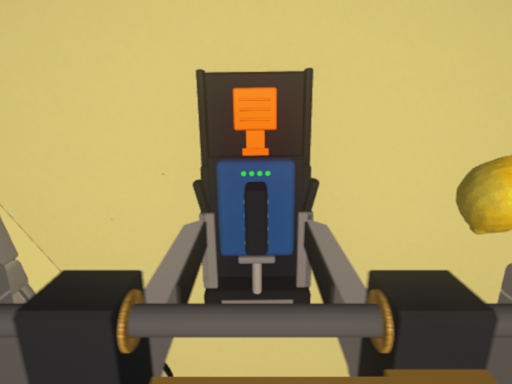

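The pack sits centred between the fingers: blue body at columns 217–294, rib at 243–268, and rib centre at about (534,159.7). Next I lower and grip.

>>> step_arm([
  [[0, 0, 0, 0, 0.01, 0.5, -1], [0, 0, 0, 0, 0, 0.4, -1], [0, 0, 0, 0, 0, 0.2, -1], [0, 0, 0, 0, 0, 0, 1], [0, 0, 0, 0, 0, 0, 1]],
], newtons=30)

```text
clock: 4.85
eef_pos: [535.4, 159.5, 257.7]
eef_rot: [3.141, 0.001, 3.09]
wrist_force: [-0.1, 1.0, 0.4]
finger_gap: 80.4
finger_force: 0.0
```

>>> step_arm([
  [[0, 0, 0, 0, 0, 0, 1], [0, 0, 0, 0, 0, 0, 1], [0, 0, 0, 0, 0, 0, 1], [0, 0, 0, 0, 0, 0, 1], [0, 0, 0, 0, 0, 0, 1]],
])

```text
clock: 5.35
eef_pos: [535.3, 159.4, 257.1]
eef_rot: [3.142, 0.0, 3.09]
wrist_force: [0.0, -0.3, -0.0]
finger_gap: 40.0
finger_force: 0.0
```

>>> step_arm([
  [[0, 0, 0, 0, 0, 0, 1], [0, 0, 0, 0, 0, 0, 1], [0, 0, 0, 0, 0, 0, 1], [0, 0, 0, 0, 0, 0, 1]],
])

```text
clock: 5.75
eef_pos: [535.3, 159.4, 257.0]
eef_rot: [3.142, -0.0, 3.09]
wrist_force: [-0.4, -0.0, -0.5]
finger_gap: 15.8
finger_force: 30.0
```

>>> step_arm([
  [[0, 0, 0, 0.15, 0, 0, 1], [0, 0, 0, 0.25, 0, 0, 1], [0, 0, 0, 0.25, 0, 0, 1], [0, 0, 0, 0.25, 0, 0, 1], [0, 0, 0, 0.25, 0, 0, 1]],
])

```text
clock: 6.25
eef_pos: [488.3, 161.9, 257.0]
eef_rot: [-3.142, -0.0, 3.09]
wrist_force: [0.8, 0.3, -1.1]
finger_gap: 16.0
finger_force: 30.0
```

>>> step_arm([
  [[0, 0, 0, 0.15, 0, 0, 1], [0, 0, 0, 0, 0, 0, 1], [0, 0, 0, 0, 0, -0.1, 1]],
])

```text
clock: 6.55
eef_pos: [483.3, 162.1, 260.8]
eef_rot: [-3.141, -0.001, 3.09]
wrist_force: [0.1, 0.2, -2.0]
finger_gap: 15.5
finger_force: 30.0
```

>>> step_arm([
  [[0, 0, 0, 0, 0, -0.3, 1], [0, 0, 0, 0, 0, -0.7, 1], [0, 0, 0, 0, 0, -1, 1], [0, 0, 0, 0, 0, -0.8, 1], [0, 0, 0, 0, 0, 0, 1]],
])

```text
clock: 7.05
eef_pos: [483.8, 162.1, 378.1]
eef_rot: [3.139, 0.007, 3.09]
wrist_force: [-0.7, -0.9, -2.8]
finger_gap: 15.3
finger_force: 30.0
```

```bash
python3 - <<'E'
from h import *
c=dict(np.load('top.npz'));P=pts(c)
hsv=cv2.cvtColor(c['frame'],cv2.COLOR_RGB2HSV)
m=cv2.inRange(hsv,(5,150,100),(18,255,255));m[:,:260]=0;m[:,320:]=0
for v in range(190,225):
    w=np.where(m[v])[0]
    if len(w): print(v,w.min(),w.max(),ray(c,w.mean(),v,24).round(1)[:2],P[v,int(w.mean())][2].round(0))
q=P[130:240,255:315].reshape(-1,3)
for lo,hi in((15,60),(68,80),(40,52)):
    s=q[(q[:,2]>lo)&(q[:,2]<hi)];print(lo,hi,cv2.minAreaRect(s[:,:2].astype(np.float32)),len(s),np.percentile(s,[1,99],axis=0).round(0).tolist())
E
```

```text
196 286 289 [ 511.1 -142.7] 35.0
197 283 289 [ 508.  -138.2] 36.0
198 283 289 [ 505.  -138.2] 36.0
199 283 290 [ 502.  -139.7] 35.0
200 283 290 [ 499.  -139.7] 29.0
201 283 290 [ 496.  -139.7] 28.0
202 283 290 [ 493.  -139.7] 29.0
203 284 289 [ 490.  -139.7] 24.0
204 285 289 [ 487.  -141.2] 21.0
205 285 289 [ 484.  -141.1] 22.0
206 285 289 [ 481.  -141.1] 23.0
207 285 289 [ 478.  -141.1] 19.0
208 285 293 [ 475.  -147.1] 24.0
209 283 293 [ 472.  -144.1] 26.0
210 283 293 [ 469.  -144.1] 24.0
211 283 293 [ 466.  -144.1] 23.0
212 283 293 [ 463.  -144.1] 27.0
213 283 294 [ 460.1 -145.6] 25.0
214 283 294 [ 457.1 -145.5] 25.0
215 284 294 [ 454.1 -147. ] 24.0
216 284 294 [ 451.1 -147. ] 27.0
217 284 294 [ 448.1 -147. ] 24.0
218 284 293 [ 445.1 -145.5] 25.0
219 284 287 [ 442.1 -136.5] 23.0
15 60 ((546.8118286132812, -129.58026123046875), (255.05848693847656, 99.03327941894531), 8.605992317199707) 1593 [[433.0, -189.0, 17.0], [636.0, -69.0, 56.0]]
68 80 ((642.6709594726562, -112.33331298828125), (78.39971160888672, 78.75593566894531), 23.99897575378418) 516 [[606.0, -148.0, 68.0], [680.0, -75.0, 80.0]]
40 52 ((586.2838745117188, -124.48831176757812), (157.78274536132812, 95.88011932373047), 9.160860061645508) 343 [[508.0, -181.0, 40.0], [642.0, -68.0, 52.0]]
```

>>> step_arm([
  [[0, 0, -0.145, 0, -0.4, -0.2, 1], [0, 0, -0.145, 0, -0.6, -0.2, 1], [0, 0, 0, -0.21, -0.9, -0.2, 1], [0, 0, 0, -0.21, -0.9, 0, 1], [0, 0, 0, -0.21, -0.9, 0, 1]],
])

```text
clock: 7.55
eef_pos: [528.1, 18.8, 396.9]
eef_rot: [3.142, -0.0, -2.965]
wrist_force: [1.1, 1.2, -1.6]
finger_gap: 15.8
finger_force: 30.0
```

>>> step_arm([
  [[0, 0, 0, -0.25, -0.9, 0, 1], [0, 0, 0, -0.25, -0.9, 0, 1], [0, 0, 0, -0.3, -0.9, 0, 1], [0, 0, 0, -0.3, -0.8, 0, 1], [0, 0, 0, 0, 0, 0, 1]],
])

```text
clock: 8.05
eef_pos: [596.5, -113.2, 395.7]
eef_rot: [3.141, -0.002, -2.969]
wrist_force: [0.7, 0.4, -1.8]
finger_gap: 15.8
finger_force: 30.0
```

>>> step_arm([
  [[0, 0, 0, 0, 0, 0, 1], [0, 0, 0, 0, 0, 0, 1]],
])

```text
clock: 8.25
eef_pos: [595.3, -109.2, 396.7]
eef_rot: [3.141, -0.001, -2.965]
wrist_force: [-0.5, 0.3, -3.3]
finger_gap: 15.8
finger_force: 30.0
```

```bash
python3 - <<'E'
from h import *
s=manip.read_state();print(s['eef_pos'],s['eef_rot'],s['joints'].round(2))
c=snap('wrist')
cv2.imwrite('pics/w2.png',cv2.resize(c['frame'],(800,600),interpolation=cv2.INTER_CUBIC)[:,:,::-1])
E
```

```text
[ 595.3492382  -109.19427469  396.72864817] [ 3.14115185e+00 -7.34249563e-04 -2.96500700e+00] [-0.24  0.43  1.36  0.    1.35 -1.99]
```

View pics/w2.png

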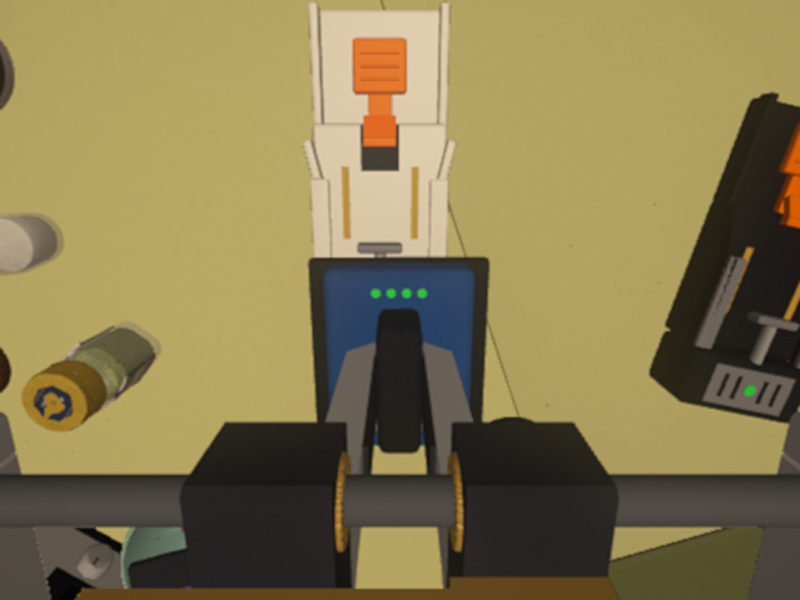

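The wrist view (800-wide scale) shows the chopper with its tab at (380,66) and the bed's front edge at row 124. The lip fronts are at row 180, left 311–330 and right 430–449, and the plunger is at (380,247). The held pack is level.

```bash
python3 - <<'E'
from h import *
c=dict(np.load('wrist.npz'));k=1.5625;P=pts(c)
R=lambda u,v,h:ray(c,(u+.5)/k-.5,(v+.5)/k-.5,h)[:2].round(1)
D=lambda u,v:P[int(v/k),int(u/k)].round(1)
print('tab',R(380,66,24),D(380,66),'front',R(380,38,24),R(380,93,24))
print('bedfront',R(315,124,30),R(447,125,30),D(340,135),D(420,135))
for v in(180,255):print('lips',v,R(311,v,46),R(330,v,46),R(430,v,46),R(449,v,46),D(320,v+6 if v<200 else v-8),D(440,v+6 if v<200 else v-8))
print('base',R(311,5,24),R(448,5,24),D(316,20),D(445,20))
print('strip',R(346,168,30),R(346,237,30),R(415,168,30),R(415,237,30))
print('plunger',R(380,243,47),D(380,247))
g=cv2.cvtColor(c['frame'],cv2.COLOR_RGB2GRAY).astype(int)
print(g[108:124,205].tolist(),g[108:124,281].tolist()); print(g[130,192:220].tolist(),g[130,268:296].tolist())
# pack green dots
hsv=cv2.cvtColor(c['frame'],cv2.COLOR_RGB2HSV);m=cv2.inRange(hsv,(50,120,100),(75,255,255))
l=cv2.connectedComponentsWithStats(m);print([(x.round(1).tolist(),ray(c,*x,170+54)[:2].round(1).tolist()) for x,s in zip(l[3][1:],l[2][1:]) if s[4]>8 and 160<x[1]<210])
E
```

```text
tab [ 459.8 -146.3] [ 460.1 -146.2   26. ] front [ 443.2 -149.1] [ 476.3 -143.5]
bedfront [ 504.  -183.1] [488.9 -95.3] [ 507.9 -165.8   31.7] [ 498.3 -112.7   30.2]
lips 180 [ 540.  -178.4] [ 537.8 -166. ] [ 526.1 -100.7] [523.9 -88.3] [ 543.  -172.5   46.6] [528.9 -93.9  47.4]
lips 255 [ 590.  -171.8] [ 587.7 -158.9] [575.5 -90.9] [573.2 -78. ] [ 583.4 -166.9   47.2] [568.7 -85.9  47.8]
base [ 432.  -196.3] [ 416.3 -109. ] [ 439.3 -192.3   23. ] [ 424.7 -109.9   23.7]
strip [ 528.7 -158.3] [ 576.  -151.2] [ 520.3 -111.4] [ 567.3 -102.5]
plunger [ 573.2 -126.3] [ 574.9 -125.8   53.9]
[158, 143, 130, 122, 128, 143, 164, 193, 202, 202, 202, 202, 201, 201, 201, 201] [147, 140, 146, 149, 165, 181, 189, 194, 204, 204, 204, 203, 203, 203, 203, 203]
[167, 166, 166, 167, 166, 165, 152, 164, 191, 198, 198, 199, 200, 201, 201, 202, 203, 193, 165, 171, 200, 201, 200, 200, 201, 201, 194, 170] [195, 203, 202, 202, 203, 201, 170, 159, 191, 202, 202, 202, 202, 202, 202, 203, 204, 196, 152, 127, 156, 161, 161, 162, 162, 162, 161, 161]
[([240.0, 187.3], [561.0, -123.3]), ([249.7, 187.3], [560.1, -118.4]), ([259.6, 187.4], [559.3, -113.4]), ([269.6, 187.4], [558.4, -108.4])]
```

>>> step_arm([
  [[0, 0, 0, 0.5, -0.1, 0, 1], [0, 0, 0, 0.9, -0.1, 0, 1], [0, 0, 0, 0.9, -0.12, 0.3, 1], [0, 0, 0, 0.5, 0, 0.8, 1], [0, 0, 0, 0, 0, 0.8, 1]],
])

```text
clock: 8.8
eef_pos: [485.5, -141.7, 321.3]
eef_rot: [-3.14, 0.002, -2.966]
wrist_force: [0.3, -0.1, -2.3]
finger_gap: 15.7
finger_force: 30.0
```

>>> step_arm([
  [[0, 0, 0, 0, 0, 0.7, 1], [0, 0, 0, 0, 0, 0.2, 1], [0, 0, 0, 0, 0, 0, 1], [0, 0, 0, 0, 0, 0, 1]],
])

```text
clock: 9.2
eef_pos: [487.9, -141.9, 286.4]
eef_rot: [-3.141, 0.001, -2.965]
wrist_force: [0.0, 0.2, -2.6]
finger_gap: 15.7
finger_force: 30.0
```

>>> step_arm([
  [[0, 0, 0, 0, 0.02, 0.4, 1], [0, 0, 0, 0, 0, 0.2, 1], [0, 0, 0, 0, 0, 0.05, 1], [0, 0, 0, 0, 0, 0.03, 1], [0, 0, 0, 0, 0, 0, 1]],
])

```text
clock: 9.7
eef_pos: [487.6, -141.3, 258.4]
eef_rot: [-3.141, 0.001, -2.966]
wrist_force: [-1.4, 0.9, -1.4]
finger_gap: 16.0
finger_force: 30.0
```

>>> step_arm([
  [[0, 0, 0, 0, 0, 0.02, 1], [0, 0, 0, 0, 0, 0, 1], [0, 0, 0, 0, 0, 0, 1]],
])

```text
clock: 10.0
eef_pos: [487.5, -141.3, 257.3]
eef_rot: [-3.141, 0.0, -2.966]
wrist_force: [0.8, -0.3, -0.7]
finger_gap: 15.7
finger_force: 30.0
```

>>> step_arm([
  [[0, 0, 0, -0.15, 0, 0, 1], [0, 0, 0, -0.15, 0, 0, 1], [0, 0, 0, -0.15, 0, 0, 1], [0, 0, 0, 0, 0, 0, 1]],
])

```text
clock: 10.4
eef_pos: [505.9, -138.0, 257.0]
eef_rot: [-3.141, 0.0, -2.965]
wrist_force: [1.0, 0.1, 1.2]
finger_gap: 16.0
finger_force: 30.0
```

>>> step_arm([
  [[0, 0, 0, -0.15, 0, -0.01, 1], [0, 0, 0, -0.15, 0, 0, 1], [0, 0, 0, -0.1, 0, 0, 1], [0, 0, 0, 0, 0, 0, 1]],
])

```text
clock: 10.8
eef_pos: [521.3, -135.2, 257.4]
eef_rot: [-3.142, 0.0, -2.965]
wrist_force: [1.3, -0.9, -0.9]
finger_gap: 15.6
finger_force: 30.0
```

>>> step_arm([
  [[0, 0, 0, -0.1, 0, 0, 1], [0, 0, 0, -0.1, 0, 0, 1], [0, 0, 0, -0.05, 0, 0, 1], [0, 0, 0, 0, 0, 0, 1]],
])

```text
clock: 11.2
eef_pos: [531.0, -133.6, 257.5]
eef_rot: [-3.142, 0.0, -2.966]
wrist_force: [0.3, -0.5, -0.9]
finger_gap: 15.6
finger_force: 30.0
```

>>> step_arm([
  [[0, 0, 0, -0.05, 0, 0, 1], [0, 0, 0, -0.05, 0, 0, 1], [0, 0, 0, 0, 0, 0, 1]],
])

```text
clock: 11.5
eef_pos: [534.7, -132.9, 257.4]
eef_rot: [3.141, -0.001, -2.966]
wrist_force: [-2.3, -0.4, -0.0]
finger_gap: 15.8
finger_force: 30.0
```

>>> step_arm([
  [[0, 0, 0, -0.05, 0, 0, 1], [0, 0, 0, -0.05, 0, 0, 1], [0, 0, 0, 0, 0, 0, 1]],
])

```text
clock: 11.8
eef_pos: [538.7, -132.2, 257.3]
eef_rot: [3.141, -0.0, -2.966]
wrist_force: [-3.9, -0.7, -1.2]
finger_gap: 16.0
finger_force: 30.0
```

>>> step_arm([
  [[0, 0, 0, -0.05, 0, 0, 1], [0, 0, 0, -0.05, 0, 0, 1], [0, 0, 0, 0, 0, 0, 1]],
])

```text
clock: 12.1
eef_pos: [542.6, -131.5, 257.3]
eef_rot: [3.141, -0.0, -2.966]
wrist_force: [-3.9, -0.2, -1.6]
finger_gap: 16.1
finger_force: 30.0
```

>>> step_arm([
  [[0, 0, 0, -0.05, 0, 0, 1], [0, 0, 0, -0.05, 0, 0, 1], [0, 0, 0, 0, 0, 0, 1]],
])

```text
clock: 12.4
eef_pos: [546.5, -130.8, 257.3]
eef_rot: [3.141, -0.0, -2.966]
wrist_force: [-4.9, -0.3, -0.4]
finger_gap: 15.8
finger_force: 30.0
```

>>> step_arm([
  [[0, 0, 0, -0.05, 0, 0, 1], [0, 0, 0, 0, 0, 0, 1]],
])

```text
clock: 12.6
eef_pos: [548.4, -130.4, 257.3]
eef_rot: [3.141, -0.0, -2.966]
wrist_force: [-5.7, -0.8, 0.3]
finger_gap: 16.0
finger_force: 30.0
```

>>> step_arm([
  [[0, 0, 0, -0.04, 0, 0, 1], [0, 0, 0, 0, 0, 0, 1]],
])

```text
clock: 12.8
eef_pos: [550.0, -130.2, 257.3]
eef_rot: [3.141, -0.001, -2.966]
wrist_force: [-5.4, -0.1, -1.4]
finger_gap: 15.8
finger_force: 30.0
```

>>> step_arm([
  [[0, 0, 0, -0.03, 0, 0, 1], [0, 0, 0, 0, 0, 0, 1], [0, 0, 0, 0, 0, 0, 1]],
])

```text
clock: 13.1
eef_pos: [551.1, -130.0, 257.2]
eef_rot: [3.141, -0.001, -2.966]
wrist_force: [-5.5, -0.6, -1.1]
finger_gap: 15.9
finger_force: 30.0
```

>>> step_arm([
  [[0, 0, 0, -0.03, 0, 0, 1], [0, 0, 0, 0, 0, 0, 1], [0, 0, 0, 0, 0, 0, 1]],
])

```text
clock: 13.4
eef_pos: [552.2, -129.8, 257.3]
eef_rot: [3.141, -0.001, -2.966]
wrist_force: [-6.0, -0.5, -0.2]
finger_gap: 15.7
finger_force: 30.0
```

```bash
python3 - <<'E'
from h import *
print(manip.read_state()['wrist_force'])
c=snap('wrist');P=pts(c);f=c['frame']
hsv=cv2.cvtColor(f,cv2.COLOR_RGB2HSV);m=cv2.inRange(hsv,(5,150,100),(18,255,255))
for v in range(60,200,4):
    w=np.where(m[v])[0]
    if len(w)>3: print(v,w.min(),w.max(),P[v,int(np.median(w))].round(1))
cv2.imwrite('pics/w3.png',cv2.resize(f[50:250,130:380],(750,600),interpolation=cv2.INTER_CUBIC)[:,:,::-1])
E
```

```text
[-5.96599874 -0.45479344 -0.20608796]
60 228 282 [ 449.4 -148.4   25. ]
64 228 282 [ 452.  -147.9   27. ]
68 228 281 [ 454.3 -148.2   25.5]
72 228 281 [ 456.6 -147.7   25.2]
76 228 281 [ 459.1 -147.3   26.2]
80 228 281 [ 461.5 -146.9   26.6]
84 228 281 [ 463.8 -146.5   25.2]
88 228 281 [ 466.3 -146.    26.2]
92 228 281 [ 468.7 -145.6   25.8]
96 228 281 [ 471.1 -145.2   24.5]
100 229 281 [ 473.5 -144.1   25.3]
104 231 278 [ 476.1 -144.3   24.2]
108 244 266 [ 478.6 -143.2   21.9]
112 244 265 [ 481.2 -143.4   23.5]
116 244 265 [ 483.8 -142.9   22.3]
120 244 265 [ 486.4 -142.4   22.6]
124 244 265 [ 489.1 -142.    22. ]
128 239 270 [ 491.  -141.6   31.2]
132 239 270 [ 493.5 -141.2   32.2]
136 238 271 [ 495.9 -140.7   33.2]
140 238 271 [ 498.4 -140.3   33.9]
144 238 271 [ 500.7 -139.9   36.7]
148 238 271 [ 503.  -139.4   37.9]
152 238 271 [ 505.5 -139.    38.3]
156 238 271 [ 508.3 -138.5   37.2]
160 239 270 [ 510.6 -138.1   38.6]
```

View pics/w3.png

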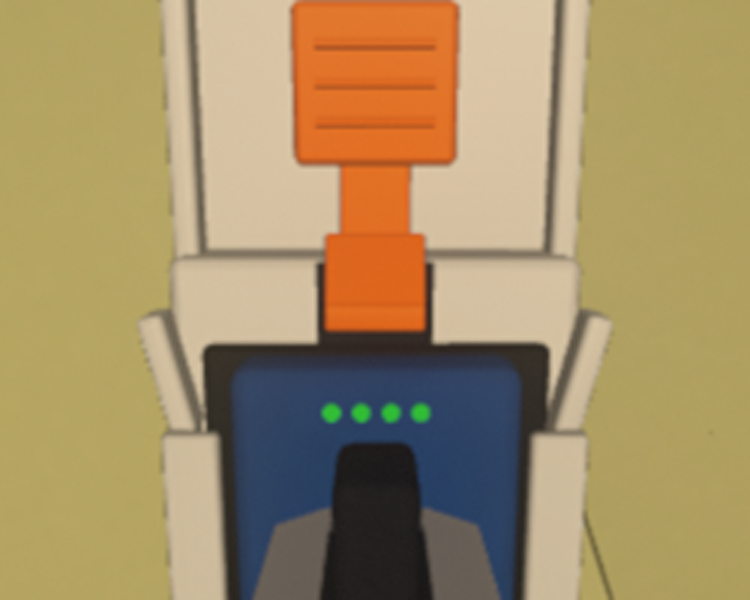

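The view shows the orange catch fully visible and up behind the pack's tail: hook at crop (375,285), height about 38 mm, tab at about 25 mm. The pack sits under both lips. I ease back onto the catch, open and retreat.

>>> step_arm([
  [[0, 0, 0, 0.03, 0, 0, 1], [0, 0, 0, 0, 0, 0, -0.6], [0, 0, 0, 0, 0, 0, -0.6], [0, 0, 0, 0, 0, 0, -0.6], [0, 0, 0, 0, 0, 0, -0.6]],
])

```text
clock: 13.95
eef_pos: [551.4, -129.9, 257.7]
eef_rot: [-3.141, 0.001, -2.966]
wrist_force: [0.3, -0.0, 0.0]
finger_gap: 44.4
finger_force: 0.0
```

>>> step_arm([
  [[0, 0, 0, 0, 0, -0.2, -0.6], [0, 0, 0, 0, 0, -0.6, -0.6], [0, 0, 0, 0, 0, -1, -0.6], [0, 0, 0, 0, 0, -1, -0.6], [0, 0, 0, 0, 0, 0, -0.6]],
])

```text
clock: 14.45
eef_pos: [551.5, -130.0, 375.6]
eef_rot: [-3.137, 0.008, -2.966]
wrist_force: [0.4, -0.0, 0.4]
finger_gap: 74.7
finger_force: 0.0
```

```bash
python3 - <<'E'
from h import *
s=manip.read_state();print(s['eef_pos'],s['wrist_force'],s['finger_gap'])
c=snap('wrist');P=pts(c);f=c['frame']
hsv=cv2.cvtColor(f,cv2.COLOR_RGB2HSV);m=cv2.inRange(hsv,(5,150,100),(18,255,255));b=cv2.inRange(hsv,(100,100,40),(125,255,255))
for v in range(40,200,6):
    w=np.where(m[v])[0]
    if len(w)>3: print(v,w.min(),w.max(),P[v,int(np.median(w))].round(1))
cv2.imwrite('pics/w4.png',cv2.resize(f,(800,600),interpolation=cv2.INTER_CUBIC)[:,:,::-1])
q=P[b>0];print(np.median(q,0))
E
```

```text
[ 551.50530532 -129.99668652  375.64097353] [ 0.41334196 -0.02783512  0.4272986 ] 74.72453691398299
70 240 273 [ 446.3 -149.6   26.7]
76 240 273 [ 451.8 -148.6   26.5]
82 240 273 [ 457.3 -147.6   25.4]
88 240 273 [ 463.  -146.6   26.5]
94 240 273 [ 468.7 -145.6   26.1]
100 240 273 [ 474.4 -144.6   25.5]
106 250 263 [ 480.3 -143.5   22.5]
112 250 263 [ 486.2 -142.4   22.1]
118 247 266 [ 491.8 -141.4   30.4]
124 246 267 [ 497.4 -140.4   34.8]
130 246 267 [ 503.1 -139.4   37. ]
136 246 267 [ 508.8 -138.3   38.6]
[ 545.25599321 -132.34056063   55.44207694]
```

View pics/w4.png

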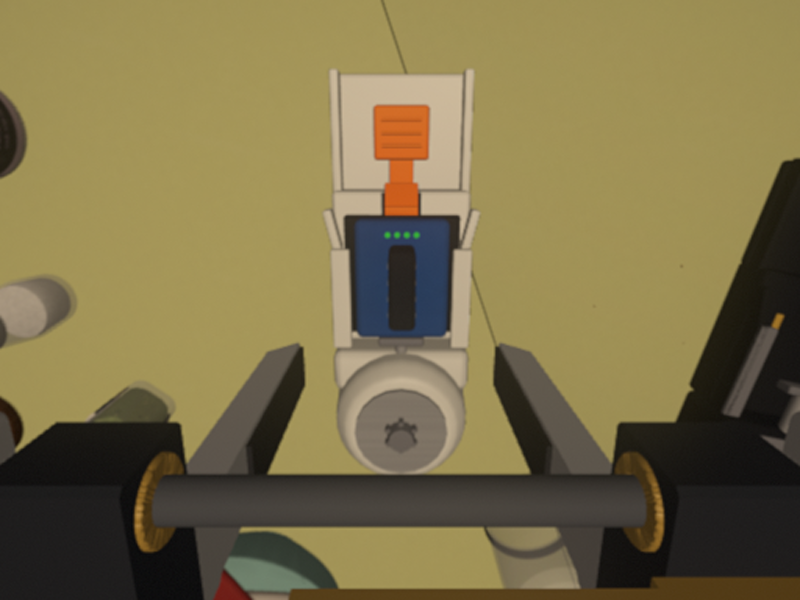

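The pack is seated in the bay with its tail against the raised catch at (401,200). The gripper is open and clear, so I hand in.

```bash
python3 -c "
from cell import workorder
print(workorder.sign_off())"
```

```text
the job is handed in; nothing more can be done
None
```

The pack is locked in the chopper's bay with the catch up behind it, the gripper is open and clear of it, and I handed the job in at about 14.5 s; sign-off gave no verdict.

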